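Rescue the toppled sensor carrier and send it down the rail

TASK

A sensor carrier has toppled over on the freely spinning turntable: lift it off, stand it upright on the blue mat and let go of it there. Then take it again by its orange tab, hook it over the upper half of the sloped rail and let go, so that it rolls down to the red stop by itself and hangs there at rest. Leave the two black loads standing on the turntable and leave everything else on the bench where it is.

Things in the scene. Friction and masses are not known exactly. Their poses are not given: they have to be found in the camera images.
- carrier_body (a point): Centre of the white, blue-banded sensor block (36 mm in x, 34 mm in y, 84 mm in z) of the loose carrier (0.33 kg, 193 mm tall), 50 mm above the underside of its foot. Axes of all carrier points: z from foot up to tab, x along the hook's slot, y across. At the start it lies on its -x side on the edges of foot and trolley, +x face up, this point about 30 mm above the turntable.
- carrier_foot (a point): Middle of the underside of the carrier's black square foot, 50 x 50 x 8 mm. When lying, the tab end is raised 6 degrees and points towards the robot, within about 1.1 rad. Centre of mass about 50 mm above the foot; set on the mat within about 15 degrees of upright, it rocks upright by itself. Axes as carrier_body.
- carrier_slot (a point): Lowest line of the two wheels of the hook's trolley (middle, between them), 132 mm above the foot's underside; it comes to lie on top of the rail. Wheels 22 mm in diameter, at x = -25 and 25 mm, between steel side plates 76 mm long in x, 6 mm thick, 24 mm apart inside, z 122 to 155 mm; top plate to 161 mm. A spine on the +y side only joins trolley and block. Axes as carrier_body.
- carrier_mouth (a point): Middle of the hook's mouth, 107 mm above the foot's underside at y = -15 mm: the opening on the -y side between the side plate above (122 mm) and the block's top below (92 mm), 30 mm high. The rail enters here sideways; then the carrier is lowered 15 to 20 mm, so that the side plates straddle the rail and the wheels rest on it. Axes as carrier_body.
- carrier_tab (a point): Centre of the orange tab on top of the trolley, 177 mm above the foot's underside: 40 mm (x) x 14 mm (y) x 32 mm high; gripped across y from above when the carrier stands. Axes as carrier_body.
- turntable_top (a point): Centre of the turntable's top surface, 40 mm above the bench. Grey metal disc 320 mm in diameter, 12 mm thick, on a smaller black base; it spins freely about the vertical under any push.
- turntable_disc (a joint): Angle of the spinning disc (rad, counter-clockwise from above); any value, of no matter.
- mat_top (a point): Centre of the top of the blue mat, 3 mm above the bench; fixed, 160 mm (x) x 280 mm (y).
- rail: Fixed rail stand, origin on the bench under the rail's middle. A square-edged aluminium bar along the stand's y, 16 mm wide, 14 mm high, 420 mm long, slopes 6 degrees, high end at +y, top surface 190 mm above the bench over the origin. A post under each end (y = -195 and 195 mm), nothing above the bar but the stop. Base plate 80 x 440 x 12 mm. The spine may be on either side.
- rail_high (a point): Point on the middle of the bar's top surface, 80 mm towards the high end from the rail's middle: a good place to hang the carrier (198 mm above the bench). The carrier rolls down by itself in about 2 s when let go. Axes as the rail stand.
- rail_stop (a point): Point on the middle of the bar's top surface where carrier_slot comes to lie when the trolley rests against the red stop near the low end (about 119 mm from the rail's middle, 177 mm above the bench). The stop stands 26 mm above the bar. Axes as the rail stand.
- load_a: Black finned cylinder (a load) standing on the turntable, 49 mm in diameter and 68 mm high with a brass top; origin in the middle of its underside. To be left standing there.
- load_b: The second, like load_a.
- mouse: Black computer mouse, 100 x 58 x 32 mm, origin under its centre. Leave alone.
- wrench: Steel spanner 160 mm long lying on the bench. Leave alone.
- screwdriver: Screwdriver 170 mm long lying on the bench. Leave alone.
- kit_tray: Open blue tray with compartments, 90 x 150 x 35 mm, origin under its centre. Leave alone.
- mug: White mug, 76 mm across, 90 mm high, origin under its centre. Leave alone.
Not all that is in view belongs to the job. What is shaped like the load_a but green or purple is not meant.

How it is judged:
By the outcome, as a careful person would: the job done as asked, in the order asked, and still so for the second after the job is handed in, with the robot touching nothing.
It also fails if it takes over 72 s, if anything falls off the work surface, if the arm or the gripper's body presses on something with over 40 N, if the wrist force passes 120 N, or if a joint passes its speed limit or range.

ROBOT

A 7-joint arm with a two-finger parallel gripper is mounted at the origin on the work surface. World frame = base frame: x ahead of the robot, y to its left, z up, the work surface at z = 0. Lengths are in m, angles in rad, forces in N, time in s.
With the tool pointing down it reaches from about 0.4 to 0.875 m from the base axis. Payload 19.3 kg.
Tool frame: the origin (TCP) lies between the finger pads; the fingertips stand 17 mm ahead of it and the grasp point (between the pads) lies 2 mm behind it (tip_extent is the z of the fingertips in the tool frame, in m); z points along the fingers, y is the line along which they close (so a half turn about z gives the same grasp; the last joint's range is limited). The gripper opens to 85 mm and grips with 20 to 120 N. Pads are 22 mm wide; open, the fingers measure 114 mm over their backs; the gripper's body (76 mm by 85 mm) begins 54 mm behind the grasp point. The pads swing forward as they close: fully open they stand 13 mm farther back than shut.
Start: joints at [-1.266, 0.521, -0.036, 1.599, 0.021, 1.021, -0.113], TCP at [0.229, 0.582, 0.214] pointing down, gripper open.
Joint ranges: [-2.91, 2.91], [-0.3, 2.13], [-1.5, 1.42], [0.17, 2.43], [-1.26, 4.41], [0.16, 1.93], [-2.52, 2.52]. Speed limits (rad/s): [1.89, 1.89, 2.39, 2.39, 3.01, 3.01, 3.01].

INTERFACE

Orientations are given as a unit quaternion [w, x, y, z].
In Python, from cell import get_state, camera, hand_in, tip_extent gives the robot as it stands.
- The arm moves only by the tool step_arm, never from a script. Its argument "moves" is a list that holds one entry, the list of rows, each a list of 7 numbers: the closure, from 0 (fully open) to 1 (shut), then the shift along the tool's x, y, z in m, then the turn, a rotation vector about the tool's x, y, z in degrees. A call has 1 to 20 rows; each row shifts and turns the commanded pose from where the row before left it, along the tool's axes as they then stand; what a row does not reach is not made up. A row lasts 1/8 s, in which the tool goes at most 62.5 mm and 10.7 degrees, less where a joint would pass 70% of its speed; a pose out of reach is approached as far as the arm can. A call with a gripper value outside its range is refused whole. The fingers move at their own pace and stop on an object; the grip force is fixed at half the most. Time passes only in rows, so rows that do not move let the fingers close. It gives the time, the measured TCP pose, the force, the opening and the grip force at its end, in the units of the state.
- get_state(): the state, without advancing time (a new reading comes with each control period).
- camera(name): name is "scene" or "top" or "wrist"; returns a dict with "image" (384x512x3 uint8, red, green, blue), "z_map" (384x512 float32, m along the optical axis (not along the pixel's ray), 0 where there is no reading), "intrinsics" (3x3 intrinsics, pixels), "rvec" (rotation vector, rad) and "tvec" (3), from world to camera coordinates, as OpenCV has them; the wrist camera has in their place "T_tool_cam" (4x4, takes a point from camera to tool coordinates, whose origin is the TCP and whose axes are the flange's). Camera axes: x right, y down, z forward; pixel columns grow to the right and rows downward; lengths in m; the calibration is good to about 2 mm. A picture is of the moment at which its call begins: read the wrist's pose just before it.
- hand_in(): hands the job in; it is judged then, once.
The state is a dict: "t": time; "joint_pos": joint angles; "joint_velocities": joint speeds; "tau": joint torques, N m; "tool_pos": TCP position; "tool_rot": TCP orientation; "force": force on the tool from outside, world axes, zero at the start; "moment": the same for the moment, N m; "width": finger opening in m; "gripper_force": force on a finger pad.
Only numpy, scipy, OpenCV 4.12 (cv2) and the standard library are available. Lean on these libraries where they do the work, as an engineer would, in place of code of your own. Each camera call takes 0.05 s, during which the arm holds its last target. There are 200 camera calls.

## Working session

There is one attempt and no reset: what is moved stays moved. The work goes in short steps, Python scripts to look and compute and a tool call to move; the robot and the scene stay as the last step left them, time stands still between calls to the robot, and variables do not carry over. Pictures are saved under pics/ and viewed, at most 10 in all, crops included, and the job is handed in when it is done.

Besides the shell and the picture viewer there is one more tool, called after "Emit:" by a JSON object that holds its "fn" and its "kwargs", one argument or row to a line. step_arm: Moves the arm, as the interface text tells. Its arguments: {"type":"object","properties":{"moves":{"type":"array","items":{"type":"array","items":{"type":"array","items":{"type":"number"}}}}},"required":["moves"]}

```bash
mkdir -p pics; ls
cat > h.py <<'E'
import numpy as np, cv2
from cell import get_state, camera, hand_in, tip_extent
from scipy.spatial.transform import Rotation as R
def Rq(q): return R.from_quat([q[1],q[2],q[3],q[0]]).as_matrix()
def cam(n):
    s=get_state(); c=camera(n); K=np.array(c["intrinsics"])
    if n=="wrist":
        T=np.eye(4);T[:3,:3]=Rq(s["tool_rot"]);T[:3,3]=s["tool_pos"]
        M=T@np.array(c["T_tool_cam"])
    else:
        W=np.eye(4);W[:3,:3]=cv2.Rodrigues(np.array(c["rvec"],float))[0];W[:3,3]=np.ravel(c["tvec"]);M=np.linalg.inv(W)
    v,u=np.mgrid[:384,:512]
    d=np.stack([(u-K[0,2])/K[0,0],(v-K[1,2])/K[1,1],np.ones(u.shape)],-1)
    z=np.array(c["z_map"]); P=(d*z[...,None])@M[:3,:3].T+M[:3,3]; P[z==0]=np.nan
    D=d@M[:3,:3].T
    return dict(im=np.array(c["image"]),P=P,D=D,o=M[:3,3],M=M,K=K)
def plane(c,uv,h):
    u,v=uv; D=c["D"][int(round(v)),int(round(u))]; return c["o"]+D*(h-c["o"][2])/D[2]
def save(n,im,s=1): cv2.imwrite("pics/"+n,cv2.resize(im[...,::-1],None,fx=s,fy=s))
E
python3 - <<'E'
from h import *
s=get_state();print({k:np.round(v,3) for k,v in s.items()},tip_extent)
for n in("scene","top"):
    c=cam(n);np.savez(n+".npz",**c);save(n+".png",c["im"],1.5);print(n,c["o"])
E
```

```text
pics
{'t': np.float64(0.0), 'joint_pos': array([-1.266,  0.522, -0.036,  1.6  ,  0.021,  1.021, -0.113]), 'joint_velocities': array([-0.001, -0.001, -0.001,  0.   ,  0.001, -0.001, -0.   ]), 'tau': array([ 1.0000e-03, -9.2711e+01,  1.9800e+00, -3.6994e+01,  1.8000e-02,
        8.0000e-03, -0.0000e+00]), 'tool_pos': array([0.229, 0.581, 0.213]), 'tool_rot': array([-0.   ,  0.186,  0.982, -0.001]), 'force': array([-0.292,  0.002, -0.138]), 'moment': array([ 0.018,  0.008, -0.025]), 'gripper_force': np.float64(0.0), 'width': np.float64(0.086)} 0.017
scene [ 1.12324933 -0.02472827  0.96559179]
top [0.38168549 0.07770335 1.21164125]
```

View pics/scene.png

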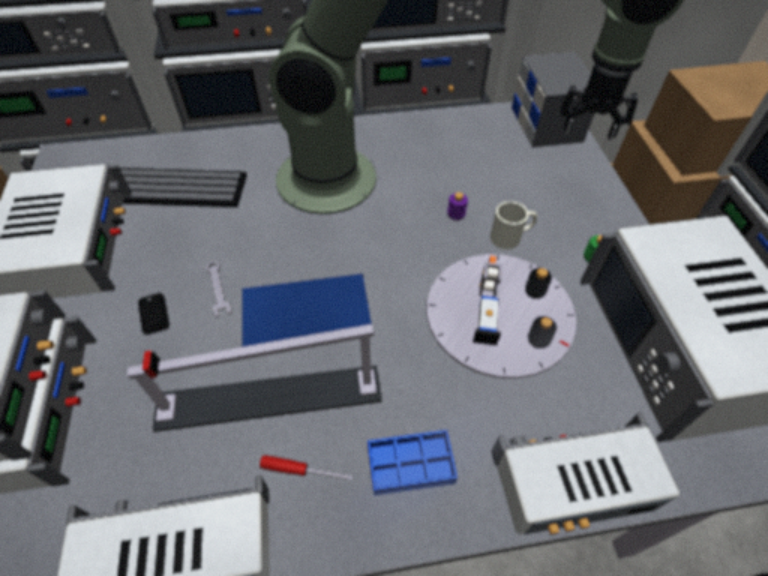

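View pics/top.png

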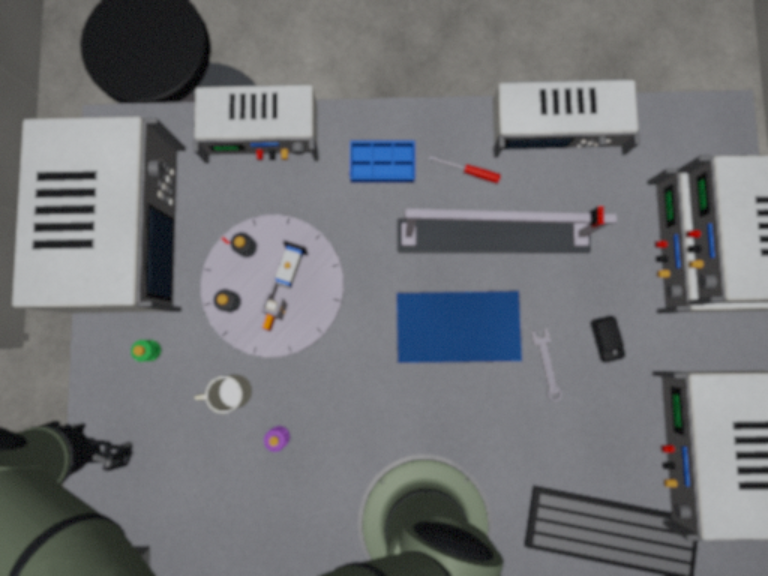

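The scene view shows the toppled carrier at (488,310) on the turntable. The black loads stand at (540,283) and (543,332), the mat is at (305,310), and the rail runs from (135,372) at the low end with the red stop to (370,330) at the high end.
The top view shows the carrier with its block at (290,265) and orange tab at (269,321), and the loads at (243,244) and (227,300).

Things that could be taken for the carrier or loads, in top-view pixels:
- **Carrier:** the white/blue block (290,265) with orange tab (269,321) is the only one. The white mug (226,393) and the blue tray (382,161) are not it.
- **Loads:** green (145,350) and purple (276,438) are decoys. The black ones (243,244) and (227,300) are the real loads and stay where they are.

Run:
```python
from h import *
def hsv(c): return cv2.cvtColor(c["im"],cv2.COLOR_RGB2HSV)
C={n:dict(np.load(n+".npz")) for n in("top","scene")}
def comps(c,m,amin=8):
    n,l,s,ce=cv2.connectedComponentsWithStats(m.astype(np.uint8))
    for i in range(1,n):
        if s[i,4]>=amin:
            p=c["P"][l==i]; yield s[i,4],ce[i].round(1),np.nanmedian(p,0).round(3)
for n,c in C.items():
    H=hsv(c);P=c["P"];bench=(P[...,0]>.25)&(P[...,0]<1.0)&(abs(P[...,1])<.65)
    h,s,v=H[...,0],H[...,1],H[...,2]
    for nm,m in dict(orange=(h>5)&(h<25)&(s>120)&(v>90),red=((h<4)|(h>174))&(s>150)&(v>80),blue=(h>100)&(h<125)&(s>130)&(v>60)).items():
        for r in comps(c,m&bench): print(n,nm,*r)
    # rail bar
    m=bench&(P[...,2]>.155)&(P[...,2]<.225)&(P[...,1]<.2)&(P[...,1]>-.5)&(P[...,0]>.4)&(P[...,0]<.8)
    p=P[m]; print("rail",m.sum(),p.min(0).round(3),p.max(0).round(3))
    w=m&(s<60); p=P[w]
    A=np.c_[p[:,1],np.ones(len(p))]
    for k in(0,2):
        q,*_=np.linalg.lstsq(A,p[:,k],rcond=None);print(k,q.round(4),np.std(p[:,k]-A@q).round(4))
    # turntable
    m=(P[...,2]>.034)&(P[...,2]<.046)&bench; p=P[m];p=p[(p[:,1]>.05)&(p[:,1]<.5)]
    print("tt",p.min(0).round(3),p.max(0).round(3),np.median(p[:,2]).round(4))
    cc=[(P[...,1]>.08)&(P[...,1]<.45)&(P[...,0]>.35)&(P[...,0]<.75)&(P[...,2]>.055)][0]
    for r in comps(c,cc): print("tall",*r)
c=C["top"]
im=c["im"][130:250,125:240];save("crop1.png",im,5)
```

```text
top orange 30 [189.2 101.7] [0.826 0.302 0.041]
top orange 50 [159.4 160.6] [0.609 0.385 0.106]
top orange 40 [464.6 175.6] [ 0.537 -0.546  0.152]
top orange 35 [442.6 182.1] [ 0.533 -0.535  0.044]
top orange 47 [147.8 199. ] [0.487 0.417 0.106]
top orange 48 [178.7 214.5] [0.438 0.322 0.101]
top orange 23 [ 92.4 233.2] [0.384 0.609 0.068]
top red 22 [172.6 102.3] [0.824 0.358 0.043]
top red 126 [321.4 115.5] [ 0.774 -0.152  0.022]
top red 47 [399.5 143.6] [ 0.627 -0.34   0.196]
top red 33 [463.1 155.4] [ 0.599 -0.546  0.151]
top red 29 [441.3 162.2] [ 0.599 -0.536  0.044]
top blue 50 [175.6  95.9] [0.833 0.342 0.079]
top blue 1140 [254.8 107. ] [0.808 0.078 0.008]
top blue 79 [473.7 160.1] [ 0.578 -0.552  0.189]
top blue 73 [450.9 167. ] [ 0.575 -0.542  0.086]
top blue 23 [196.2 165.5] [0.596 0.27  0.084]
top blue 3653 [305.4 217.5] [ 0.425 -0.087  0.002]
rail 997 [ 0.613 -0.383  0.159] [0.648 0.039 0.214]
0 [0.0158 0.6353] 0.0054
2 [0.0921 0.2034] 0.0062
tt [0.255 0.053 0.034] [0.951 0.491 0.046] 0.0392
tall 220 [161.5 162.3] [0.606 0.38  0.094]
tall 693 [187.5 188.5] [0.525 0.296 
[... 490 characters left out ...]
 -0.342  0.2  ]
scene red 50 [ 23.4 249.5] [ 0.602 -0.548  0.154]
scene red 40 [ 47.2 267. ] [ 0.601 -0.537  0.047]
scene red 233 [188.2 309.7] [ 0.779 -0.152  0.025]
scene blue 2873 [201.8 205.2] [ 0.425 -0.095  0.004]
scene blue 17 [324.8 219.8] [0.597 0.27  0.087]
scene blue 95 [ 14.3 235.3] [ 0.579 -0.554  0.192]
scene blue 91 [ 38.7 253. ] [ 0.578 -0.544  0.089]
scene blue 1833 [273.4 307.1] [0.81  0.077 0.008]
rail 1501 [ 0.613 -0.384  0.155] [0.65  0.036 0.215]
0 [0.0201 0.64  ] 0.0056
2 [0.0855 0.2026] 0.008
tt [0.254 0.05  0.034] [0.963 0.491 0.046] 0.0405
tall 682 [326.  201.8] [0.538 0.291 0.089]
tall 252 [358.9 187.6] [0.497 0.41  0.094]
tall 287 [361.4 220.4] [0.618 0.376 0.095]
```

View pics/crop1.png

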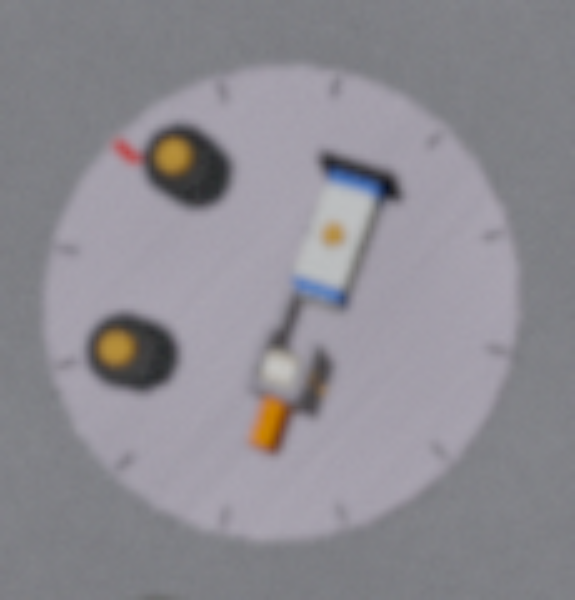

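The close crop confirms the choice: white block with blue bands, black foot at the top, grey trolley, and the orange tab pointing down-left with the spine on the left. I'm moving above it for a closer look.

Emit:
{"fn": "step_arm", "kwargs": {
  "moves": [
    [[0,0,0,-0.045,0,0,0],[0,0,0,-0.045,0,0,0],[0,0,0,-0.045,0,0,0],[0,-0.035,-0.017,0,0,0,0],[0,-0.035,-0.017,0,0,0,0],[0,-0.035,-0.017,0,0,0,0],[0,-0.035,-0.017,0,0,0,0],[0,-0.035,-0.017,0,0,0,0],[0,-0.035,-0.017,0,0,0,0],[0,-0.035,-0.017,0,0,0,0],[0,-0.035,-0.017,0,0,0,0],[0,-0.035,-0.017,0,0,0,0],[0,-0.035,-0.017,0,0,0,0],[0,0,0,0,0,0,0]]
  ]
}}

```text
t: 1.85
tool_pos: [0.494, 0.2926, 0.3484]
tool_rot: [0.0, 0.188, 0.982, -0.001]
force: [-1.4, 0.3, -0.1]
width: 0.0853
gripper_force: 0.0
```

```bash
cat > w.py <<'E'
import sys
from h import *
def look(n,view=None):
    s=get_state();c=cam("wrist");np.savez("w_%s.npz"%n,**c)
    print("t",round(float(s["t"]),2),"j",np.round(s["joint_pos"],3),"pos",np.round(s["tool_pos"],4),"F",np.round(s["force"],1),"w",round(float(s["width"]),4))
    print(Rq(s["tool_rot"]).round(3).tolist())
    if view: save("w_%s.png"%n,c["im"],1.3)
    return s,c
if __name__=="__main__": look(*sys.argv[1:])
E
python3 w.py a v; python3 -c "
from h import *
print(np.round(camera('wrist')['T_tool_cam'],3))"
```

```text
t 1.85 j [-0.727  0.329  0.121  1.557 -0.04   1.259  0.591] pos [0.494  0.2926 0.3484] F [-1.4  0.3 -0.1] w 0.0853
[[-0.929, 0.37, 0.0], [0.37, 0.929, -0.001], [-0.001, -0.001, -1.0]]
[[-0.    -0.96  -0.28   0.072]
 [ 1.    -0.     0.     0.001]
 [-0.    -0.28   0.96  -0.162]
 [ 0.     0.     0.     1.   ]]
```

View pics/w_a.png

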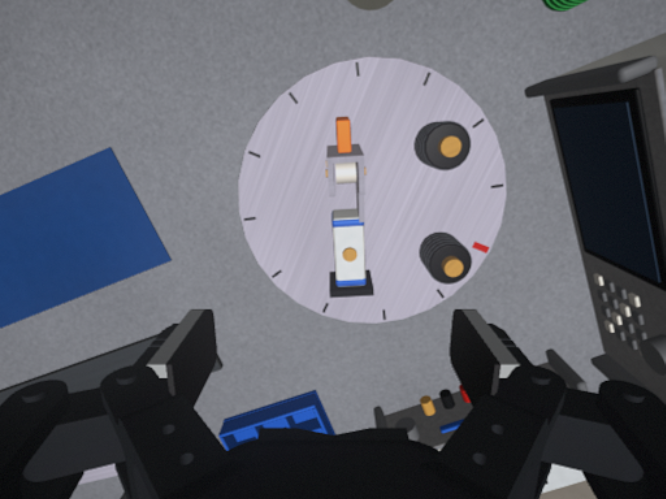

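The wrist view shows the tab at (344,135), the trolley with one wheel at (345,170), the block at (349,252) and the foot at (351,285). The loads are to the right at (443,147) and (446,260).

Run:
```python
from h import *
c=dict(np.load("w_a.npz"));P=c["P"];H=cv2.cvtColor(c["im"],cv2.COLOR_RGB2HSV);h,s,v=[H[...,i].astype(int) for i in range(3)]
near=np.zeros(h.shape,bool);near[80:232,240:295]=True
tab=near&(h>5)&(h<22)&(s>140);tab[120:]=False
P0=P.copy()
p=P[tab];print("tab",tab.sum(),np.nanmedian(p,0).round(4),np.nanmin(p,0).round(4),np.nanmax(p,0).round(4))
blk=near&(P[...,2]>.08)&(P[...,2]<.1);blk[:160]=False
v_,u_=np.nonzero(blk);r=cv2.minAreaRect(np.c_[u_,v_].astype(np.float32));print("blk",r)
p=P[blk];print(np.nanmedian(p,0).round(4),p.min(0).round(4),p.max(0).round(4))
A=np.c_[p[:,:2],np.ones(len(p))];q=np.linalg.lstsq(A,p[:,2],rcond=None)[0];print("slope",q)
# plane-ray check of block-face centre and world axis
box=cv2.boxPoints(r);b=np.array([plane(c,x,.088) for x in box]);print(b.round(4).tolist(),b.mean(0).round(4))
uv=np.c_[u_,v_];ctr=b.mean(0)
t=np.nanmedian(P[tab],0)
d=t[:2]-ctr[:2];print("axis az",np.degrees(np.arctan2(d[1],d[0])),np.linalg.norm(d))
e=[(b[(i+1)%4]-b[i])[:2] for i in range(4)];print([ (np.linalg.norm(x).round(4),np.degrees(np.arctan2(x[1],x[0])).round(1)) for x in e])
tt=(abs(P[...,2]-.04)<.005);pt=P[tt];pt=pt[(pt[:,1]>.1)&(pt[:,1]<.5)];print("tt z",np.median(pt[:,2]),pt.min(0),pt.max(0))
# two-view height of block centre: top-view ray x wrist ray
ct=dict(np.load("top.npz"))
Ht=cv2.cvtColor(ct["im"],cv2.COLOR_RGB2HSV);m=np.zeros(Ht.shape[:2],np.uint8)
sub=(Ht[...,0]>5)&(Ht[...,0]<25)&(Ht[...,1]>110)
m[168:188,180:202]=sub[168:188,180:202];
vv,uu=np.nonzero(m);a=(uu.mean(),vv.mean())
m2=near&(h>5)&(h<25)&(s>90);m2[:180]=False;vv,uu=np.nonzero(m2);b2=(uu.mean(),vv.mean());print(a,b2)
d1=ct["D"][int(round(a[1])),int(round(a[0]))];d2=c["D"][int(round(b2[1])),int(round(b2[0]))]
k=np.linalg.lstsq(np.c_[d1,-d2],c["o"]-ct["o"],rcond=None)[0];print("logo",ct["o"]+k[0]*d1,c["o"]+k[1]*d2)
```

```text
tab 269 [0.438  0.3266 0.1047] [0.4212 0.3162 0.0408] [0.4551 0.3391 0.1085]
blk ((267.7938537597656, 194.2892303466797), (67.67342376708984, 33.39295196533203), 86.8201675415039)
[0.5621 0.2857 0.0906] [0.5139 0.2465 0.0801] [0.6152 0.3188 0.0981]
slope [-0.04587873  0.03293954  0.10653899]
[[0.5032, 0.2792, 0.088], [0.5195, 0.324, 0.088], [0.6166, 0.2928, 0.088], [0.6014, 0.2458, 0.088]] [0.5602 0.2854 0.088 ]
axis az 161.37014624804934 0.12896812037583927
[(np.float64(0.0477), np.float64(70.0)), (np.float64(0.1019), np.float64(-17.8)), (np.float64(0.0494), np.float64(-108.0)), (np.float64(0.1037), np.float64(161.2))]
tt z 0.04165796070805669 [0.32052684 0.10003112 0.03500715] [0.8373548  0.49159086 0.04498673]
(np.float64(191.0), np.float64(176.5)) (np.float64(268.65060240963857), np.float64(195.34939759036143))
logo [0.56113213 0.28686873 0.08475006] [0.56134924 0.28699678 0.0848084 ]
```

Emit:
{"fn": "step_arm", "kwargs": {
  "moves": [
    [[0.1,0,0,0,0,-7.5,-0.75],[0.1,0,0,0,0,-7.5,-0.75],[0.1,0,0,0,0,-7.5,-0.75],[0.1,0,0,0,0,-7.5,-0.75],[0.1,0.018,0.004,0.04,0,0,0],[0.1,0.018,0.004,0.04,0,0,0],[0.1,0.018,0.004,0.04,0,0,0],[0.1,0.017,0.004,0.04,0,0,0],[0.1,0,0,0,0,0,0]]
  ]
}}

```text
t: 3.08
tool_pos: [0.5126, 0.3023, 0.1721]
tool_rot: [0.253, 0.153, 0.954, -0.05]
force: [0.2, 0.1, 0.7]
width: 0.0769
gripper_force: 0.0
```

```bash
cat >> h.py <<'E'
def goto(s,target,Rt=None):
    """turn (deg, tool) then shift in the new tool axes needed to get to target"""
    Rc=Rq(s["tool_rot"]); Rt=Rc if Rt is None else Rt
    print("turn",np.degrees(R.from_matrix(Rc.T@Rt).as_rotvec()).round(2),"shift",(Rt.T@(np.array(target)-s["tool_pos"])).round(4))
def frame(z,y):
    z=np.array(z)/np.linalg.norm(z);y=np.array(y)-np.dot(y,z)*z;y/=np.linalg.norm(y);return np.c_[np.cross(y,z),y,z]
E
python3 - <<'E'
from w import *
s,c=look("b","v")
Rt=frame([.4735,-.160,-.866],[.32,.947,0])
goto(s,[.575,.282,.0675],Rt)
E
```

```text
t 3.08 j [-1.073  0.465  0.203  2.005  0.721  0.635 -0.226] pos [0.5126 0.3023 0.1721] F [0.2 0.1 0.7] w 0.0769
[[-0.825, 0.318, 0.468], [0.267, 0.948, -0.173], [-0.498, -0.018, -0.867]]
turn [-0.82 -0.09  0.65] shift [-0.0045  0.0007  0.1234]
```

View pics/w_b.png

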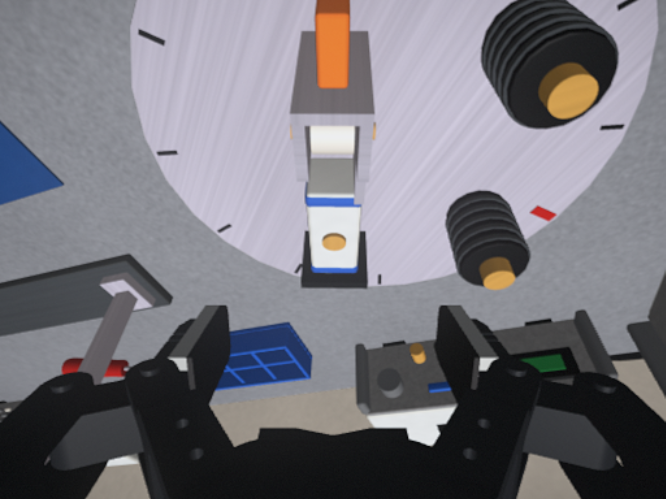

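The wrist view shows the carrier block at (333,235), centred between the fingers at (205,350) and (460,350). Next I advance and grip.

Emit:
{"fn": "step_arm", "kwargs": {
  "moves": [
    [[0.1,-0.0045,0.0007,0.03,-0.8,0,0.6],[0.1,0,0,0.03,0,0,0],[0.1,0,0,0.025,0,0,0],[0.1,0,0,0.02,0,0,0],[0.1,0,0,0.018,0,0,0],[0.1,0,0,0,0,0,0],[0.1,0,0,0,0,0,0]]
  ]
}}

```text
t: 4.0
tool_pos: [0.5763, 0.2826, 0.0711]
tool_rot: [0.256, 0.158, 0.953, -0.04]
force: [-0.4, -0.1, 0.1]
width: 0.0772
gripper_force: 0.0
```

Run:
```python
from w import *
s,c=look("c","v")
Rt=frame([.4735,-.160,-.866],[.32,.947,0])
goto(s,[.575,.282,.0675],Rt)
```

```text
t 4.0 j [-1.015  0.692  0.303  1.988  0.86   0.366 -0.351] pos [0.5763 0.2826 0.0711] F [-0.4 -0.1  0.1] w 0.0772
[[-0.819, 0.321, 0.475], [0.28, 0.947, -0.156], [-0.5, 0.005, -0.866]]
turn [ 0.22  0.02 -0.18] shift [ 0.0027 -0.001   0.0026]
```

View pics/w_c.png

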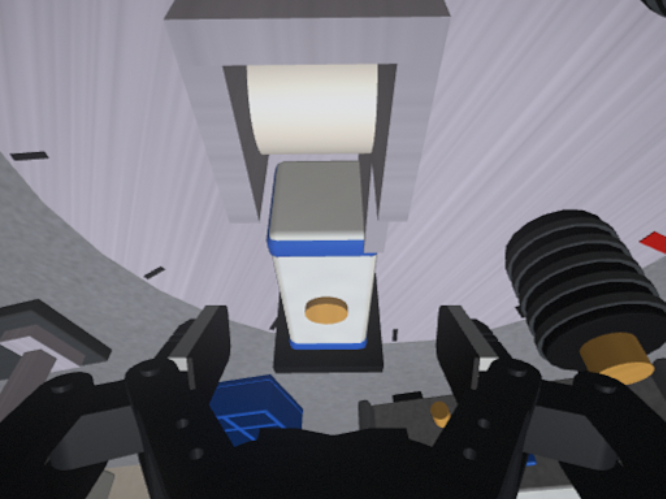

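The block (326,300) sits about 1–2 mm left of centre between the fingers, with nothing in the way. I'll correct slightly and close.

Emit:
{"fn": "step_arm", "kwargs": {
  "moves": [
    [[0.1,0.002,-0.0015,0.003,0,0,0],[0.3,0,0,0,0,0,0],[0.5,0,0,0,0,0,0],[1,0,0,0,0,0,0],[1,0,0,0,0,0,0],[1,0,0,0,0,0,0],[1,0,0,0,0,0,0],[1,0,0,0,0,0,0]]
  ]
}}

```text
t: 5.05
tool_pos: [0.5757, 0.2811, 0.0669]
tool_rot: [0.256, 0.158, 0.953, -0.04]
force: [-2.5, 0.9, 5.2]
width: 0.0319
gripper_force: 59.1
```

Emit:
{"fn": "step_arm", "kwargs": {
  "moves": [
    [[1,-0.005,0,-0.0087,0,0,0],[1,-0.01,0,-0.0173,0,0,0],[1,-0.015,0,-0.026,0,0,0],[1,-0.015,0,-0.026,0,0,0],[1,-0.015,0,-0.026,0,0,0],[1,-0.015,0,-0.026,0,0,0],[1,-0.015,0,-0.026,0,0,0],[1,-0.015,0,-0.026,0,0,0],[1,-0.015,0,-0.026,0,0,0],[1,-0.015,0,-0.026,0,0,0],[1,0,0,0,0,7.5,0],[1,0,0,0,0,7.5,0],[1,0,0,0,0,7.5,0],[1,0,0,0,0,7.5,0],[1,0,0,0,0,0,0]]
  ]
}}

```text
t: 6.92
tool_pos: [0.5764, 0.2776, 0.3363]
tool_rot: [-0.001, 0.164, 0.986, 0.002]
force: [-0.2, -0.1, -3.7]
width: 0.0319
gripper_force: 60.2
```

Run:
```python
from w import *
s,c=look("d","v")
```

```text
t 6.92 j [-0.55   0.453  0.015  1.394 -0.01   1.293  0.708] pos [0.5764 0.2776 0.3363] F [-0.2 -0.1 -3.7] w 0.0319
[[-0.946, 0.324, -0.001], [0.324, 0.946, 0.003], [0.002, 0.003, -1.0]]
```

View pics/w_d.png

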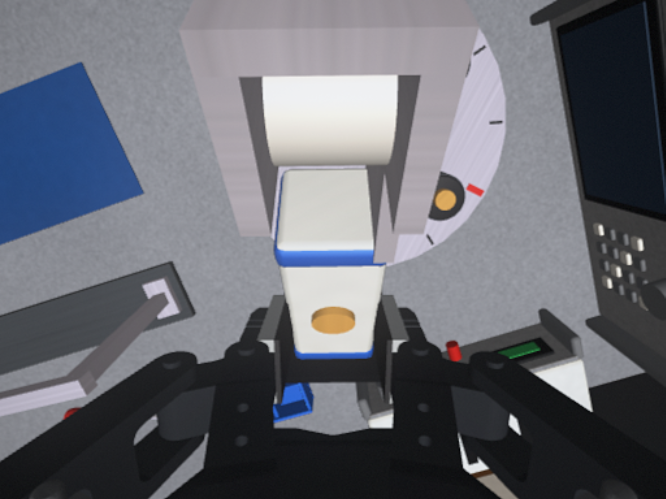

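The block is held firmly between the pads at (330,330). Next I swing over the mat and turn the tab outward.

Emit:
{"fn": "step_arm", "kwargs": {
  "moves": [
    [[1,-0.0015,-0.042,0,0,0,0],[1,-0.0015,-0.042,0,0,0,0],[1,-0.0015,-0.042,0,0,0,0],[1,-0.0015,-0.042,0,0,0,0],[1,-0.0015,-0.042,0,0,0,0],[1,-0.0015,-0.042,0,0,0,0],[1,-0.0015,-0.042,0,0,0,0],[1,-0.0015,-0.042,0,0,0,0],[1,-0.0015,-0.042,0,0,0,0],[1,-0.0015,-0.042,0,0,0,0],[1,0,0,0,0,0,10],[1,0,0,0,0,0,10],[1,0,0,0,0,0,10],[1,0,0,0,0,0,10],[1,0,0,0,0,0,10],[1,0,0,0,0,0,10],[1,0,0,0,0,0,10],[1,0,0,0,0,0,10],[1,0,0,0,0,0,10],[1,0,0,0,0,0,0]]
  ]
}}

```text
t: 9.48
tool_pos: [0.4541, -0.122, 0.3352]
tool_rot: [-0.001, 0.812, 0.584, 0.002]
force: [-0.1, 0.3, -3.1]
width: 0.0316
gripper_force: 60.5
```

Run:
```python
from w import *
s,c=look("e")
```

```text
t 9.47 j [-0.183  0.15   0.37   1.835 -0.063  1.165 -0.116] pos [ 0.4541 -0.122   0.3352] F [-0.1  0.3 -3.1] w 0.0316
[[0.318, 0.948, 0.002], [0.948, -0.318, 0.003], [0.004, 0.001, -1.0]]
```

Emit:
{"fn": "step_arm", "kwargs": {
  "moves": [
    [[1,0,0,0,0,0,9.6],[1,0,0,0,0,0,9.6],[1,0,0,0,0,0,9.6],[1,0,0,0,0,0,9.6],[1,0,0,0,0,0,9.6],[1,0,0,0,0,0,9.6],[1,0,0,0,0,0,9.6],[1,0,0,0,0,0,9.6],[1,0,0,0,0,0,9.6],[1,0,0,0,0,10,0],[1,0,0,0,0,10,0],[1,0,0,0,0,10,0],[1,0,0,0,0,0,0]]
  ]
}}

```text
t: 11.15
tool_pos: [0.4519, -0.122, 0.3341]
tool_rot: [0.032, 0.958, -0.125, 0.257]
force: [1.3, -1.4, -2.5]
width: 0.0316
gripper_force: 60.8
```

Run:
```python
from w import *
s,c=look("f")
Rc=Rq(s["tool_rot"])
Q=(c["P"]-s["tool_pos"])@Rc   # tool coords
im=c["im"];H=cv2.cvtColor(im,cv2.COLOR_RGB2HSV)
# block +x face: around logo (256,245), white
for nm,(u0,u1,v0,v1) in dict(face=(232,282,208,266),top=(220,282,140,185)).items():
    p=Q[v0:v1,u0:u1].reshape(-1,3);h=H[v0:v1,u0:u1].reshape(-1,3);k=(h[:,2]>120)&np.isfinite(p[:,0])&(p[:,2]>-.1)&(p[:,2]<.1);p=p[k]
    m=np.median(p,0)
    for _ in range(4):
        U,S,V=np.linalg.svd(p-p.mean(0));n=V[2];r=abs((p-p.mean(0))@n);p=p[r<max(.0015,np.median(r)*2)]
    print(nm,len(p),n.round(3),"ang",np.degrees(np.arctan2(n[0],n[2])).round(1),p.mean(0).round(4),p.min(0).round(4),p.max(0).round(4))
    print("world n",(Rc@n).round(3))
```

```text
t 11.15 j [-0.4   -0.188  0.4    2.255  0.36   0.574 -2.072] pos [ 0.4519 -0.122   0.3341] F [ 1.3 -1.4 -2.5] w 0.0316
[[0.836, -0.256, 0.485], [-0.223, -0.967, -0.125], [0.501, -0.003, -0.865]]
face 2384 [-0.582  0.011 -0.813] ang -144.4 [ 0.0106 -0.0005 -0.0328] [-0.0162 -0.0138 -0.0469] [ 0.0292  0.0128 -0.0129]
world n [-0.884  0.221  0.412]
top 2773 [-0.816  0.005  0.578] ang -54.7 [ 0.0468 -0.003  -0.0404] [ 0.0397 -0.0163 -0.0517] [ 0.0543  0.0099 -0.0289]
world n [-0.403  0.104 -0.909]
```

Emit:
{"fn": "step_arm", "kwargs": {
  "moves": [
    [[1,-0.0124,0.005,0.0266,0,0,0],[1,-0.0124,0.005,0.0266,0,0,0],[1,-0.0124,0.005,0.0266,0,0,0],[1,-0.0124,0.005,0.0266,0,0,0],[1,-0.0124,0.005,0.0266,0,0,0],[1,-0.0124,0.005,0.0266,0,0,0],[1,-0.0124,0.005,0.0266,0,0,0],[1,-0.0124,0.005,0.0266,0,0,0],[1,0,0,0,0,6,0],[1,0,0,0,0,6,0],[1,0,0,0,0,6,0],[1,0,0,0,0,6,0],[1,0,0,0,0,0,0]]
  ]
}}

```text
t: 12.82
tool_pos: [0.4565, -0.1769, 0.2275]
tool_rot: [0.042, 0.95, -0.121, 0.284]
force: [0.3, 0.1, -3.9]
width: 0.032
gripper_force: 61.0
```

Run:
```python
from w import *
s,c=look("g")
Rc=Rq(s["tool_rot"]);print("z_c world",(Rc@[.816,0,-.578]).round(3),"x_c",(Rc@[-.582,.011,-.813]).round(3))
print("down in tool",Rc.T@[0,0,-1])
```

```text
t 12.82 j [ 1.075  0.133 -0.89   2.378  0.957  0.163 -2.516] pos [ 0.4565 -0.1769  0.2275] F [ 0.3  0.1 -3.9] w 0.032
[[0.81, -0.255, 0.529], [-0.207, -0.967, -0.149], [0.549, 0.011, -0.836]]
z_c world [ 0.355 -0.083  0.931] x_c [-0.904  0.231  0.36 ]
down in tool [-0.54924264 -0.01140527  0.83558509]
```

The outward tilt runs into the joint limits (j4, j6 and j7). I'll raise it, undo the tilt and turn the other way, so the tool points inward and sideways.

Emit:
{"fn": "step_arm", "kwargs": {
  "moves": [
    [[1,0.022,0,-0.033,0,-6,0],[1,0.022,0,-0.033,0,-6,0],[1,0.022,0,-0.033,0,-6,0],[1,0.018,0,-0.036,0,-6,0],[1,0,0,0,0,-6,0],[1,0,0,0,0,0,0],[1,0,0,0,0,0,-9],[1,0,0,0,0,0,-9],[1,0,0,0,0,0,-9],[1,0,0,0,0,0,-9],[1,0,0,0,0,0,-9],[1,0,0,0,0,0,0]]
  ]
}}

```text
t: 14.38
tool_pos: [0.4676, -0.1917, 0.3504]
tool_rot: [0.066, 0.965, 0.246, 0.059]
force: [0.2, 0.4, -4.0]
width: 0.032
gripper_force: 61.1
```

Run:
```python
from w import *
s,c=look("h")
goto(s,[.45,-.02,.36],frame([0,0,-1],[np.cos(np.radians(-17)),np.sin(np.radians(-17)),0]))
```

```text
t 14.38 j [ 1.34   0.314 -1.36   1.813  0.445  1.143 -1.22 ] pos [ 0.4676 -0.1917  0.3504] F [ 0.2  0.4 -4. ] w 0.032
[[0.872, 0.468, 0.146], [0.483, -0.87, -0.098], [0.081, 0.156, -0.984]]
turn [ 10.33  -0.95 -44.24] shift [ 0.1591 -0.067  -0.0096]
```

Emit:
{"fn": "step_arm", "kwargs": {
  "moves": [
    [[1,0,0,0,2.1,0,-8.8],[1,0,0,0,2.1,0,-8.8],[1,0,0,0,2.1,0,-8.8],[1,0,0,0,2.1,0,-8.8],[1,0,0,0,2,0,-8.8],[1,0.02,-0.008,0,0,0,0],[1,0.02,-0.008,0,0,0,0],[1,0.02,-0.008,0,0,0,0],[1,0.02,-0.008,0,0,0,0],[1,0.02,-0.008,0,0,0,0],[1,0.02,-0.008,0,0,0,0],[1,0.02,-0.008,0,0,0,0],[1,0.02,-0.008,0,0,0,0],[1,0,0,0,0,0,0]]
  ]
}}

```text
t: 16.18
tool_pos: [0.4539, -0.0187, 0.3537]
tool_rot: [-0.002, 0.804, 0.594, 0.008]
force: [0.5, -0.3, -2.8]
width: 0.0314
gripper_force: 61.0
```

Run:
```python
from w import *
s,c=look("i")
goto(s,[.45,-.02,.36],frame([0,0,-1],[np.cos(np.radians(73)),np.sin(np.radians(73)),0]))
```

```text
t 16.18 j [ 1.063  0.368 -1.45   1.787  0.37   1.311 -0.772] pos [ 0.4539 -0.0187  0.3537] F [ 0.5 -0.3 -2.8] w 0.0314
[[0.294, 0.956, 0.01], [0.956, -0.294, 0.013], [0.016, 0.006, -1.0]]
turn [  0.97  -0.43 -90.1 ] shift [ 0.0033 -0.0023 -0.0063]
```

Emit:
{"fn": "step_arm", "kwargs": {
  "moves": [
    [[1,0,0,0,0,0,-10],[1,0,0,0,0,0,-10],[1,0,0,0,0,0,-10],[1,0,0,0,0,0,-10],[1,0,0,0,0,0,-10],[1,0,0,0,0,0,-10],[1,0,0,0,0,0,-10],[1,0,0,0,0,0,-10],[1,0,0,0,0,0,-10],[1,0,0,0,0,9,0],[1,0,0,0,0,9,0],[1,0,0,0,0,9,0],[1,0,0,0,0,0,0]]
  ]
}}

```text
t: 17.85
tool_pos: [0.4551, -0.0214, 0.3513]
tool_rot: [-0.23, 0.145, 0.961, 0.043]
force: [-0.4, 0.8, -2.8]
width: 0.0313
gripper_force: 61.4
```

Run:
```python
from w import *
s,c=look("j")
Rc=Rq(s["tool_rot"]);print("z_c",Rc@[.816,0,-.578],"up in tool",Rc.T@[0,0,1])
```

```text
t 17.85 j [ 0.771  0.687 -1.272  1.478  0.302  1.77   0.748] pos [ 0.4551 -0.0214  0.3513] F [-0.4  0.8 -2.8] w 0.0313
[[-0.853, 0.298, -0.429], [0.258, 0.954, 0.15], [0.454, 0.017, -0.891]]
z_c [-0.44758478  0.12397461  0.88557222] up in tool [ 0.45439161  0.01710302 -0.89063783]
```

Emit:
{"fn": "step_arm", "kwargs": {
  "moves": [
    [[1,0,0,0,3.6,0.1,-7.1],[1,0,0,0,3.6,0.1,-7.1],[1,0,0,0,3.6,0.1,-7.1],[1,0,0,0,3.6,0.1,-7.1],[1,0,0,0,3.6,0.1,-7.1],[1,0,0,0,3.6,0.1,-7.1],[1,0,0,0,3.6,0.1,-7.1],[1,0,0,0,3.6,0.1,-7.1],[1,0,0,0,0,0,0]]
  ]
}}

```text
t: 19.02
tool_pos: [0.4536, -0.0203, 0.3542]
tool_rot: [-0.213, -0.385, 0.894, -0.087]
force: [0.2, -0.9, -2.5]
width: 0.0321
gripper_force: 61.3
```

Run:
```python
from w import *
s,c=look("k")
Rc=Rq(s["tool_rot"]);print("z_c",Rc@[.816,0,-.578],"down in tool",Rc.T@[0,0,-1])
goto(s,[.43,-.03,.12])
```

```text
t 19.02 j [ 0.579  0.659 -1.365  1.573  0.632  1.906  1.553] pos [ 0.4536 -0.0203  0.3542] F [ 0.2 -0.9 -2.5] w 0.0321
[[-0.613, -0.726, -0.313], [-0.652, 0.688, -0.319], [0.447, 0.008, -0.895]]
z_c [-0.31912594 -0.34733297  0.88173604] down in tool [-0.44693686 -0.0084921   0.8945252 ]
turn [0. 0. 0.] shift [-0.0839  0.0085  0.22  ]
```

Emit:
{"fn": "step_arm", "kwargs": {
  "moves": [
    [[1,-0.012,0.001,0.031,0,0,0],[1,-0.012,0.001,0.031,0,0,0],[1,-0.012,0.001,0.031,0,0,0],[1,-0.012,0.001,0.031,0,0,0],[1,-0.012,0.001,0.031,0,0,0],[1,-0.012,0.001,0.032,0,0,0],[1,0,0,0,0,8,0],[1,0,0,0,0,8,0],[1,0,0,0,0,0,0]]
  ]
}}

```text
t: 20.2
tool_pos: [0.4349, -0.0283, 0.1529]
tool_rot: [-0.337, -0.368, 0.855, -0.138]
force: [-0.9, -0.3, -3.6]
width: 0.0318
gripper_force: 61.6
```

Run:
```python
from w import *
s,c=look("l")
Rc=Rq(s["tool_rot"]);print("z_c",Rc@[.816,0,-.578],"down in tool",Rc.T@[0,0,-1])
print("wrist@.25 back",s["tool_pos"]-.25*Rc[:,2])
```

```text
t 20.2 j [ 0.342  0.963 -1.095  1.704  0.771  1.83   1.344] pos [ 0.4349 -0.0283  0.1529] F [-0.9 -0.3 -3.6] w 0.0318
[[-0.502, -0.723, -0.475], [-0.536, 0.691, -0.485], [0.679, 0.011, -0.734]]
z_c [-0.13515756 -0.15740753  0.97821026] down in tool [-0.67851625 -0.01120083  0.73449999]
wrist@.25 back [0.55356574 0.092977   0.33652258]
```

Emit:
{"fn": "step_arm", "kwargs": {
  "moves": [
    [[1,0,0,0,0,6,0],[1,0,0,0,0,6,0],[1,-0.016,0,0.012,0,0,0],[1,-0.016,0,0.012,0,0,0],[1,-0.016,0,0.012,0,0,0],[1,-0.016,0,0.012,0,0,0],[1,0,0,0,0,0,0]]
  ]
}}

```text
t: 21.12
tool_pos: [0.432, -0.0305, 0.0727]
tool_rot: [-0.424, -0.353, 0.815, -0.176]
force: [0.3, -0.5, -2.9]
width: 0.0316
gripper_force: 61.6
```

Run:
```python
from w import *
s,c=look("m")
Rc=Rq(s["tool_rot"]);print("z_c",Rc@[.816,0,-.578],"down in tool",Rc.T@[0,0,-1])
goto(s,[s["tool_pos"][0],s["tool_pos"][1],.036])
c=cam("scene");save("scene2.png",c["im"][100:300,130:430],2.2)
P=c["P"];m=(P[...,0]>.36)&(P[...,0]<.5)&(P[...,1]>-.2)&(P[...,1]<-.09);print("mat z",np.median(P[m][:,2]))
```

```text
t 21.12 j [ 0.152  1.105 -0.836  1.618  0.769  1.831  1.358] pos [ 0.432  -0.0305  0.0727] F [ 0.3 -0.5 -2.9] w 0.0316
[[-0.391, -0.724, -0.568], [-0.426, 0.689, -0.586], [0.816, 0.012, -0.578]]
z_c [ 0.00921014 -0.00843195  0.99989203] down in tool [-0.81610021 -0.01248502  0.57777554]
turn [0. 0. 0.] shift [-0.03   -0.0005  0.0212]
mat z 0.006090612812521878
```

View pics/scene2.png

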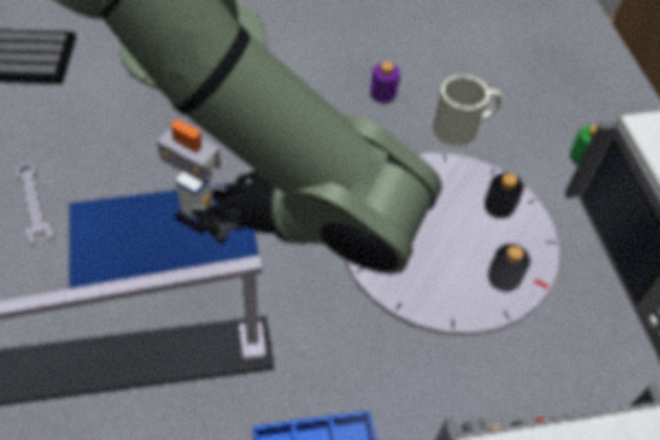

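The carrier hangs upright over the mat at (190,180), and both loads stand untouched at (505,195) and (510,265). I'll lower it gently.

Emit:
{"fn": "step_arm", "kwargs": {
  "moves": [
    [[1,-0.01,0,0.007,0,0,0],[1,-0.01,0,0.007,0,0,0],[1,-0.0065,0,0.0046,0,0,0],[1,0,0,0,0,0,0]]
  ]
}}

```text
t: 21.72
tool_pos: [0.4322, -0.0298, 0.0412]
tool_rot: [-0.424, -0.353, 0.815, -0.176]
force: [0.5, -0.6, -3.4]
width: 0.0317
gripper_force: 61.6
```

Emit:
{"fn": "step_arm", "kwargs": {
  "moves": [
    [[1,-0.0025,0,0.0018,0,0,0],[1,-0.0016,0,0.0012,0,0,0],[1,0,0,0,0,0,0]]
  ]
}}

```text
t: 22.1
tool_pos: [0.4324, -0.0299, 0.0367]
tool_rot: [-0.424, -0.353, 0.815, -0.177]
force: [0.2, 0.7, -3.2]
width: 0.0313
gripper_force: 61.6
```

Emit:
{"fn": "step_arm", "kwargs": {
  "moves": [
    [[1,-0.0016,0,0.0012,0,0,0],[1,-0.0008,0,0.0006,0,0,0],[1,0,0,0,0,0,0]]
  ]
}}

```text
t: 22.48
tool_pos: [0.4323, -0.0298, 0.0348]
tool_rot: [-0.424, -0.353, 0.815, -0.177]
force: [-0.6, 2.6, 11.2]
width: 0.0319
gripper_force: 62.4
```

Emit:
{"fn": "step_arm", "kwargs": {
  "moves": [
    [[0.6,0,0,0,0,0,0],[0.3,0,0,0,0,0,0],[0,0,0,0,0,0,0],[0,0,0,0,0,0,0],[0,0,0,0,0,0,0],[0,0,0,-0.01,0,0,0],[0,0,0,-0.02,0,0,0],[0,0,0,-0.03,0,0,0],[0,0,0,-0.03,0,0,0],[0,0,0,-0.03,0,0,0],[0,0,0,-0.03,0,0,0],[0,0,0,0,0,0,0]]
  ]
}}

```text
t: 23.98
tool_pos: [0.5185, 0.0607, 0.122]
tool_rot: [-0.422, -0.354, 0.816, -0.177]
force: [-0.5, -0.7, 1.2]
width: 0.0856
gripper_force: 0.0
```

Run:
```python
from w import *
s,c=look("n","v")
Rc=Rq(s["tool_rot"])
for n in("top","scene"):
    c=cam(n);np.savez(n+"3.npz",**c);P=c["P"]
    H=cv2.cvtColor(c["im"],cv2.COLOR_RGB2HSV);m=(H[...,0]>4)&(H[...,0]<22)&(H[...,1]>130)&(abs(P[...,0]-.432)<.07)&(abs(P[...,1]+.03)<.07)
    p=P[m];print(n,m.sum(),np.nanmedian(p,0),p.min(0) if len(p) else 0,p.max(0) if len(p) else 0)
# up in tool, raise & reach to z .45 vertical
print("up in tool",Rc.T@[0,0,1])
```

```text
t 23.98 j [-0.13   1.063 -0.581  1.284  0.607  1.923  1.569] pos [0.5185 0.0607 0.122 ] F [-0.5 -0.7  1.2] w 0.0856
[[-0.394, -0.726, -0.563], [-0.428, 0.687, -0.587], [0.814, 0.009, -0.581]]
top 0 [nan nan nan] 0 0
scene 94 [ 0.43875579 -0.03026842  0.19428075] [ 0.42099589 -0.04664755  0.05832339] [ 0.45217957 -0.01575199  0.1999871 ]
up in tool [ 0.81358053  0.00933777 -0.58137726]
  return np.nanmean(a, axis, out=out, keepdims=keepdims)
```

View pics/w_n.png

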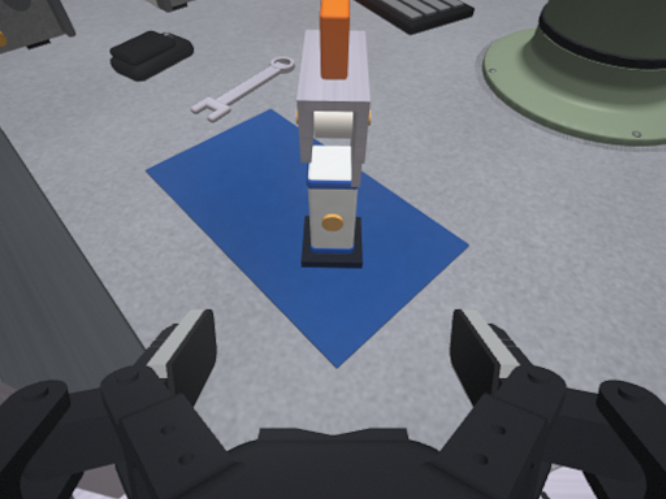

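The carrier stands upright on the mat: foot at (332,258), tab at (335,40), with the spine on the right. Next I raise the arm and turn to a top-down pose for the tab.

Emit:
{"fn": "step_arm", "kwargs": {
  "moves": [
    [[0,0.024,0,-0.017,0,-5,0],[0,0.023,0,-0.02,0,-5,0],[0,0.021,0,-0.022,0,-5,0],[0,0.02,0,-0.023,0,-5,0],[0,0.018,0,-0.024,0,-5,0],[0,0.016,0,-0.025,0,-5,0],[0,0.012,0,-0.028,0,-5,0],[0,0.012,0,-0.028,0,0,10],[0,0,0,0,0,0,10],[0,0,0,0,0,0,10],[0,0,0,0,0,0,10],[0,0,0,0,0,0,10],[0,0,0,0,0,0,10],[0,0,0,0,0,0,10],[0,0,0,0,0,0,10],[0,0,0,0,0,0,10],[0,0,0,0,0,0,10],[0,0,0,0,0,0,10],[0,0,0,0,0,0,10],[0,0,0,0,0,0,0]]
  ]
}}

```text
t: 26.62
tool_pos: [0.5162, 0.053, 0.3611]
tool_rot: [-0.026, 0.589, 0.79, -0.169]
force: [-0.7, 0.0, 0.1]
width: 0.0855
gripper_force: 0.0
```

Run:
```python
from w import *
s,c=look("o")
a=np.radians(-43.4)
goto(s,[.435,-.03,.36],frame([0,0,-1],[np.cos(a),np.sin(a),0]))
```

```text
t 26.62 j [-0.069  0.424 -0.368  1.443  0.264  1.63  -0.17 ] pos [0.5162 0.053  0.3611] F [-0.7  0.   0.1] w 0.0855
[[-0.305, 0.922, -0.241], [0.939, 0.249, -0.237], [-0.159, -0.298, -0.941]]
turn [-10.95  17.52  59.35] shift [-0.1161 -0.002   0.0011]
```

Emit:
{"fn": "step_arm", "kwargs": {
  "moves": [
    [[0,0,0,0,-1.56,2.5,8.48],[0,0,0,0,-1.56,2.5,8.48],[0,0,0,0,-1.56,2.5,8.48],[0,0,0,0,-1.56,2.5,8.48],[0,0,0,0,-1.56,2.5,8.48],[0,0,0,0,-1.56,2.5,8.48],[0,0,0,0,-1.56,2.5,8.48],[0,0,0,0,0,0,0]]
  ]
}}

```text
t: 27.68
tool_pos: [0.516, 0.0531, 0.3619]
tool_rot: [0.0, 0.918, 0.397, 0.0]
force: [1.0, -0.7, 0.9]
width: 0.0854
gripper_force: 0.0
```

```bash
cat > tabm.py <<'E'
from w import *
def tabm(n,view=None):
    s,c=look(n,view);P=c["P"];H=cv2.cvtColor(c["im"],cv2.COLOR_RGB2HSV)
    m=(H[...,0]>4)&(H[...,0]<22)&(H[...,1]>140)&(abs(P[...,0]-.435)<.09)&(abs(P[...,1]+.03)<.09)
    p=P[m];p=p[np.isfinite(p[:,2])];zt=np.percentile(p[:,2],90)
    top=m&(P[...,2]>zt-.006);v,u=np.nonzero(top)
    r=cv2.minAreaRect(np.c_[u,v].astype(np.float32));b=np.array([plane(c,x,zt) for x in cv2.boxPoints(r)])
    e=b[1]-b[0];f=b[2]-b[1];L=e if np.linalg.norm(e)>np.linalg.norm(f) else f
    az=np.degrees(np.arctan2(L[1],L[0]));ctr=b.mean(0)
    print("tab top z",zt,"ctr",ctr.round(4),"az",az%180,np.linalg.norm(e),np.linalg.norm(f),len(u))
    # block top face / upright check
    return s,c,ctr,az%180
if __name__=="__main__":
    s,c,ctr,az=tabm("p","v")
    a=np.radians(az-90);a=np.radians(az-90)
    goto(s,[ctr[0],ctr[1],.30],frame([0,0,-1],[np.cos(a),np.sin(a),0]))
E
python3 tabm.py
```

```text
t 27.68 j [-0.044  0.226 -0.213  1.658  0.05   1.262 -1.021] pos [0.516  0.0531 0.3619] F [ 1.  -0.7  0.9] w 0.0854
[[0.685, 0.729, 0.001], [0.729, -0.685, -0.0], [0.001, 0.001, -1.0]]
tab top z 0.1981376519675987 ctr [ 0.4347 -0.026   0.1981] az 46.84086512984564 0.011716686281497392 0.03990683942168319 325
turn [ 0.05 -0.03 -0.06] shift [-0.1133 -0.0052  0.0619]
```

Emit:
{"fn": "step_arm", "kwargs": {
  "moves": [
    [[0,-0.03,-0.0013,0,0,0,0],[0,-0.03,-0.0013,0,0,0,0],[0,-0.03,-0.0013,0.01,0,0,0],[0,-0.023,-0.0013,0.02,0,0,0],[0,0,0,0.03,0,0,0],[0,0,0,0,0,0,0],[0,0,0,0,0,0,0]]
  ]
}}

```text
t: 28.6
tool_pos: [0.4358, -0.0246, 0.3023]
tool_rot: [0.0, 0.918, 0.397, 0.0]
force: [0.3, -0.5, -0.2]
width: 0.0855
gripper_force: 0.0
```

```bash
sed -i 's/"p","v"/"q","v"/;s/\.30\]/.184]/' tabm.py; python3 tabm.py
```

```text
t 28.6 j [ 0.073  0.122 -0.168  1.94   0.023  1.081 -0.86 ] pos [ 0.4358 -0.0246  0.3023] F [ 0.3 -0.5 -0.2] w 0.0855
[[0.685, 0.728, 0.001], [0.728, -0.685, 0.0], [0.001, 0.0, -1.0]]
tab top z 0.1981828492114716 ctr [ 0.4344 -0.0267  0.1982] az 47.16125297345408 0.012384793348899376 0.038363498438697304 606
turn [ 0.03 -0.05 -0.42] shift [-0.0025  0.0004  0.1183]
```

View pics/w_q.png

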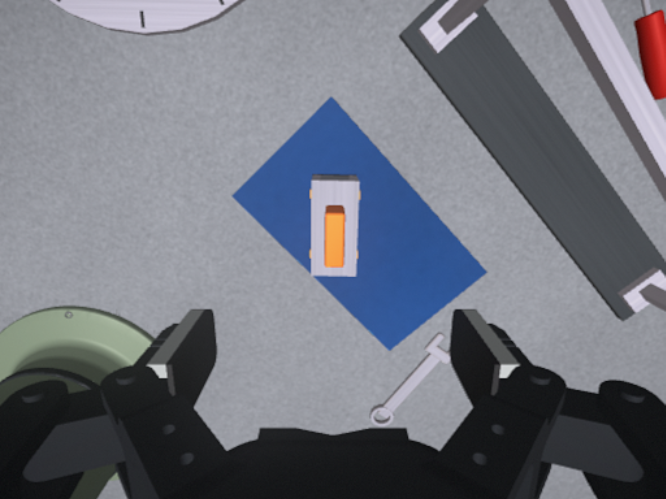

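The tab (335,235) is centred between the fingers. I'll check how far the tips reach when open compared with closed.

Run:
```python
from h import *
for n in("w_q","w_d"):
    c=dict(np.load(n+".npz"));M=c["M"]
    # camera coords depth -> tool via T_tool_cam
    T=np.array(camera("wrist")["T_tool_cam"])
    pc=(c["P"]-M[:3,3])@M[:3,:3];q=pc@T[:3,:3].T+T[:3,3]
    for nm,sl in dict(L=(slice(225,330),slice(100,240)),Rr=(slice(225,330),slice(272,420))).items():
        p=q[sl].reshape(-1,3);k=(abs(p[:,0])<.02)&(abs(p[:,1])<.06)&(p[:,2]<.05)&(abs(p[:,1])>.012);print(n,nm,np.nanpercentile(p[k],[1,50,99],axis=0).round(4).tolist())
```

```text
w_q L [[-0.0095, -0.0566, -0.0997], [0.0113, -0.0437, -0.0666], [0.0181, -0.0262, -0.0341]]
w_q Rr [[-0.0094, 0.0244, -0.0998], [0.0115, 0.0418, -0.0692], [0.0181, 0.0546, -0.0343]]
w_d L [[-0.0109, -0.0489, -0.0993], [0.0118, -0.0253, -0.0743], [0.0181, -0.0127, -0.0169]]
w_d Rr [[-0.01, 0.0124, -0.0992], [0.0119, 0.0251, -0.0747], [0.0181, 0.0481, -0.0197]]
```

Run:
```python
from h import *
T=np.array(camera("wrist")["T_tool_cam"])
for n,pts in dict(w_q=[(155,242),(162,240),(150,248),(356,242)],w_d=[(208,230),(212,232),(296,230),(303,232)]).items():
    c=dict(np.load(n+".npz"));M=c["M"]
    q=((c["P"]-M[:3,3])@M[:3,:3])@T[:3,:3].T+T[:3,3]
    for u,v in pts: print(n,u,v,q[v,u].round(4))
    m=(abs(q[...,0])<.025)&(abs(q[...,1])<.07)&(q[...,2]<.03)&(q[...,2]>-.1)
    m[:, 225:285]=False
    z=np.where(m,q[...,2],-9);i=np.argsort(z.ravel())[-40:];print("max",q.reshape(-1,3)[i].mean(0))
```

```text
w_q 155 242 [ 0.0111 -0.0449 -0.0398]
w_q 162 240 [ 0.0094 -0.0436 -0.0344]
w_q 150 248 [ 0.0117 -0.0448 -0.0465]
w_q 356 242 [ 0.0109  0.0431 -0.0395]
max [ 0.00052974 -0.01166531 -0.03255983]
w_d 208 230 [-0.1508 -0.0847  0.3344]
w_d 212 232 [ 0.0114 -0.0213 -0.03  ]
w_d 296 230 [ 0.0117  0.0182 -0.0285]
w_d 303 232 [ 0.0115  0.0212 -0.0303]
max [-0.01442649  0.01504756 -0.00848732]
```

Run:
```python
from h import *
T=np.array(camera("wrist")["T_tool_cam"])
for n in ("w_q","w_d"):
    c=dict(np.load(n+".npz"));M=c["M"];print(c["K"].round(1).tolist())
    q=((c["P"]-M[:3,3])@M[:3,:3])@T[:3,:3].T+T[:3,3]
    for v in (238,250,265,280,290):
        r=q[v];k=(abs(r[:,0])<.03)&(abs(r[:,1])<.06)&(r[:,2]>-.06)&(r[:,2]<.03)
        u=np.nonzero(k)[0];u=u[u<256]
        if len(u): print(n,v,u[:1],u[-1],r[u[-1]].round(4),r[u[::6]].round(3).tolist()[-4:])
```

```text
[[305.8, 0.0, 255.9], [0.0, 305.8, 187.2], [0.0, 0.0, 1.0]]
w_q 238 [146] 162 [ 0.0103 -0.0436 -0.0342] [[0.011, -0.05, -0.035], [0.012, -0.047, -0.037], [0.011, -0.045, -0.036]]
w_q 250 [131] 164 [ 0.0037 -0.0435 -0.0332] [[0.012, -0.047, -0.048], [0.012, -0.044, -0.049], [0.009, -0.044, -0.043], [0.006, -0.043, -0.037]]
w_q 265 [115] 165 [-0.0046 -0.044  -0.0323] [[0.011, -0.045, -0.059], [0.009, -0.044, -0.055], [0.004, -0.044, -0.047], [-0.001, -0.044, -0.038]]
w_q 280 [143] 164 [-0.0103 -0.0438 -0.0361] [[0.005, -0.044, -0.06], [0.001, -0.044, -0.054], [-0.003, -0.044, -0.047], [-0.008, -0.044, -0.04]]
w_q 290 [145] 159 [-0.0093 -0.0433 -0.0453] [[0.0, -0.044, -0.059], [-0.004, -0.044, -0.053], [-0.008, -0.043, -0.047]]
[[305.8, 0.0, 255.9], [0.0, 305.8, 187.2], [0.0, 0.0, 1.0]]
w_d 238 [197] 255 [ 0.0103 -0.0012 -0.0343] [[0.009, -0.011, -0.032], [0.009, -0.009, -0.032], [0.009, -0.006, -0.032], [0.01, -0.003, -0.033]]
w_d 250 [189] 255 [ 0.0014 -0.0012 -0.0289] [[-0.001, -0.013, -0.024], [-0.001, -0.01, -0.025], [0.002, -0.006, -0.03], [0.002, -0.004, -0.03]]
w_d 265 [205] 255 [-0.0156 -0.0012 -0.0137] [[-0.015, -0.012, -0.015], [-0.015, -0.009, -0.014], [-0.015, -0.006, -0.015], [-0.015, -0.002, -0.014]]
w_d 280 [210] 221 [-0.0087 -0.0168 -0.0386] [[0.004, -0.018, -0.059], [0.001, -0.017, -0.053]]
w_d 290 [211] 219 [-0.0093 -0.017  -0.0453] [[-0.001, -0.018, -0.058], [-0.004, -0.017, -0.053]]
```

Run:
```python
from h import *
s=get_state();c=cam("scene");P=c["P"];v=c["im"].max(-1)
Rc=Rq(s["tool_rot"]);q=(P-s["tool_pos"])@Rc
m=(abs(q[...,0])<.03)&(abs(q[...,1])<.08)&(q[...,2]>-.09)&(q[...,2]<.06)
vv,uu=np.nonzero(m);z=q[m]
print(len(z),vv.min(),vv.max(),uu.min(),uu.max())
for a in np.arange(-.08,.08,.01):
    k=(z[:,1]>=a)&(z[:,1]<a+.01)
    if k.sum(): print(round(a,2),k.sum(),z[k,2].max().round(4),np.percentile(z[k,2],90).round(4))
save("sc3.png",c["im"][vv.min()-25:vv.max()+40,uu.min()-40:uu.max()+40],5)
```

```text
349 99 144 187 232
-0.08 5 -0.0799 -0.0812
-0.07 31 -0.0748 -0.0809
-0.06 26 -0.0449 -0.052
-0.05 112 -0.0323 -0.037
-0.04 5 -0.0597 -0.0631
0.03 5 -0.0828 -0.0841
0.04 42 -0.0341 -0.0396
0.05 75 -0.035 -0.0442
0.06 16 -0.0805 -0.0813
0.07 32 -0.0793 -0.0822
```

Two cameras agree that the open tips stand about 33 mm behind the reported TCP, moving about 15 mm forward on closing. That doesn't match the 17 mm ahead in the text, so I'll go by the measured value. At TCP z ≈ 0.155 the body clears the tab either way, and the finger width will confirm which is right.

Emit:
{"fn": "step_arm", "kwargs": {
  "moves": [
    [[0,-0.0025,0.0004,0.025,0,0,-0.4],[0,0,0,0.03,0,0,0],[0,0,0,0.03,0,0,0],[0,0,0,0.03,0,0,0],[0,0,0,0.02,0,0,0],[0,0,0,0.012,0,0,0],[0,0,0,0,0,0,0]]
  ]
}}

```text
t: 29.78
tool_pos: [0.4339, -0.0269, 0.1544]
tool_rot: [-0.0, 0.917, 0.399, 0.0]
force: [0.9, -0.1, 0.6]
width: 0.0852
gripper_force: 0.0
```

Run:
```python
from w import *
s,c=look("r","v")
```

```text
t 29.77 j [ 0.059  0.316 -0.162  2.133  0.078  0.698 -0.905] pos [ 0.4339 -0.0269  0.1544] F [ 0.9 -0.1  0.6] w 0.0852
[[0.682, 0.731, 0.0], [0.731, -0.682, 0.0], [0.0, 0.0, -1.0]]
```

View pics/w_r.png

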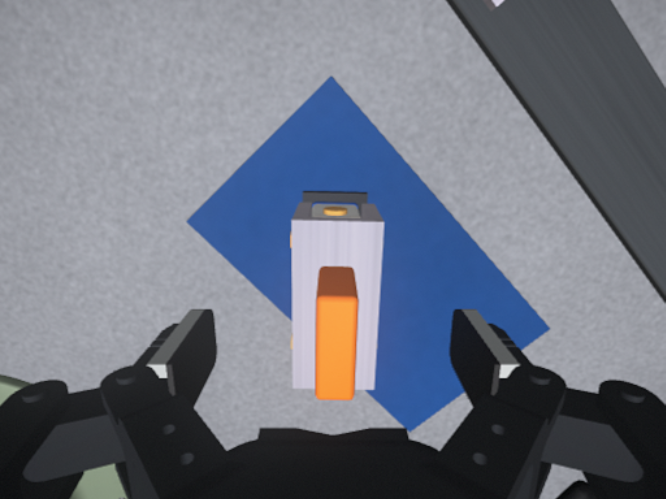

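The tab (336,345) is centred between the pads at (210,345) and (455,345). That was my eleventh picture, one over the limit of 10, so from here I'll use numbers only. Closing now.

Emit:
{"fn": "step_arm", "kwargs": {
  "moves": [
    [[0.4,0,0,0,0,0,0],[0.7,0,0,0,0,0,0],[1,0,0,0,0,0,0],[1,0,0,0,0,0,0],[1,0,0,0,0,0,0],[1,0,0,0,0,0,0],[1,0,0,0,0,0,0],[1,0,0,0,0,0,0]]
  ]
}}

```text
t: 30.82
tool_pos: [0.4343, -0.027, 0.1548]
tool_rot: [0.0, 0.917, 0.399, 0.001]
force: [0.5, -0.2, 5.4]
width: 0.0126
gripper_force: 59.3
```

Run:
```python
from h import *
s=get_state();print(s["width"],s["gripper_force"],s["force"].round(1))
# rail: robust measurement, top + scene
for n in("top","scene"):
    c=dict(np.load(n+".npz"));P=c["P"];H=cv2.cvtColor(c["im"],cv2.COLOR_RGB2HSV)
    zl=.190+np.tan(np.radians(6))*(P[...,1]+.173)
    m=(P[...,1]<.045)&(P[...,1]>-.39)&(abs(P[...,2]-zl)<.007)&(P[...,0]>.6)&(P[...,0]<.67)
    p=P[m];A=np.c_[p[:,1]+.093,np.ones(len(p))]
    q=np.linalg.lstsq(A,p[:,[0,2]],rcond=None)[0];print(n,len(p),"at y=-.093 x,z",q[1].round(4),"slopes",q[0].round(4),"y",np.percentile(p[:,1],[.5,99.5]).round(4))
    yy=np.round(p[:,1],2)
    for y in (-.3,-.2,-.1,0):
        k=abs(p[:,1]-y)<.012;
        if k.sum(): print(y,np.percentile(p[k,0],[3,97]).round(4),np.median(p[k,2]).round(4))
    # two-colour: red stop
    r=((H[...,0]<5)|(H[...,0]>172))&(H[...,1]>140)&(abs(P[...,0]-.63)<.05)&(P[...,1]<-.2);print("stop",np.nanmedian(P[r],0),np.nanmin(P[r],0),np.nanmax(P[r],0))
```

```text
0.012620933084415932 59.26948606967926 [ 0.5 -0.2  5.4]
top 782 at y=-.093 x,z [0.6348 0.1969] slopes [0.0205 0.104 ] y [-0.3811  0.0358]
-0.3 [0.6235 0.6389] 0.1749
-0.2 [0.6255 0.6414] 0.1853
-0.1 [0.628  0.6432] 0.1964
0 [0.6283 0.6444] 0.2064
stop [ 0.60617749 -0.52534784  0.15343463] [ 0.5921644  -0.55612664  0.03955393] [ 0.64412402 -0.33125431  0.20247463]
scene 1105 at y=-.093 x,z [0.6368 0.1986] slopes [0.0145 0.1044] y [-0.3829  0.0333]
-0.3 [0.6231 0.64  ] 0.1771
-0.2 [0.6255 0.6428] 0.188
-0.1 [0.6273 0.6438] 0.198
0 [0.6296 0.6457] 0.2084
stop [ 0.60701916 -0.52784976  0.15630817] [ 0.58035529 -0.55779383  0.0339838 ] [ 0.64989309 -0.33307964  0.20213363]
```

The width of 12.6 mm shows it holds the tab. Next I lift and align with the rail.

Emit:
{"fn": "step_arm", "kwargs": {
  "moves": [
    [[1,0,0,-0.01,0,0,0],[1,0,0,-0.025,0,0,0],[1,0,0,-0.03,0,0,0],[1,0,0,-0.03,0,0,0],[1,0,0,-0.02,0,0,0],[1,0,0,0,0,0,-8.4],[1,0,0,0,0,0,-8.4],[1,0,0,0,0,0,-8.4],[1,0,0,0,0,0,-8.4],[1,0,0,0,0,0,-8.2],[1,0,0,0,0,0,0]]
  ]
}}

```text
t: 32.2
tool_pos: [0.4336, -0.027, 0.2698]
tool_rot: [0.0, 0.715, 0.699, 0.0]
force: [0.8, 0.4, -2.9]
width: 0.0127
gripper_force: 58.8
```

```bash
cat > rl.py <<'E'
from w import *
g=np.radians(88.94);k=np.radians(6)
RT=frame([np.sin(k)*np.cos(g),np.sin(k)*np.sin(g),-np.cos(k)],[np.cos(g-np.pi/2),np.sin(g-np.pi/2),0])
E
python3 - <<'E'
from rl import *
s,c=look("s");print(RT.round(3).tolist())
goto(s,[.535,-.090,.245],RT)
# hang check: wheels/tab/trolley in wrist view: block face etc from scene view
c=cam("scene");P=c["P"];m=(abs(P[...,0]-s["tool_pos"][0])<.06)&(abs(P[...,1]-s["tool_pos"][1])<.06)&(P[...,2]>.06)&(P[...,2]<.2)
print("lowest",np.nanpercentile(P[m][:,2],[1,5]))
E
```

```text
t 32.2 j [ 0.147  0.155 -0.249  1.99   0.045  1.    -0.145] pos [ 0.4336 -0.027   0.2698] F [ 0.8  0.4 -2.9] w 0.0127
[[0.022, 1.0, 0.001], [1.0, -0.022, 0.0], [0.0, 0.001, -1.0]]
[[0.018, 1.0, 0.002], [0.994, -0.018, 0.105], [0.105, 0.0, -0.995]]
turn [ 0.06  5.98 -0.19] shift [-0.0633  0.1026  0.0183]
lowest [0.11972256 0.12366056]
```

Emit:
{"fn": "step_arm", "kwargs": {
  "moves": [
    [[1,0,0,0,0,3,-0.1],[1,0,0,0,0,3,-0.1],[1,-0.0158,0.0256,0.0046,0,0,0],[1,-0.0158,0.0256,0.0046,0,0,0],[1,-0.0158,0.0256,0.0046,0,0,0],[1,-0.0158,0.0256,0.0046,0,0,0],[1,0,0,0,0,0,0],[1,0,0,0,0,0,0]]
  ]
}}

```text
t: 33.3
tool_pos: [0.5348, -0.0894, 0.2447]
tool_rot: [-0.037, 0.713, 0.699, 0.038]
force: [-0.1, -0.0, -3.9]
width: 0.0129
gripper_force: 58.9
```

Run:
```python
from rl import *
s,c=look("t")
Rc=Rq(s["tool_rot"]);T=np.array(camera("wrist")["T_tool_cam"])
goto(s,[.636,-.090,.236],RT)
# top-plate / tab in tool coords from wrist view
q=(c["P"]-s["tool_pos"])@Rc;H=cv2.cvtColor(c["im"],cv2.COLOR_RGB2HSV)
o=(H[...,0]>4)&(H[...,0]<22)&(H[...,1]>140)&(abs(q[...,1])<.02)&(abs(q[...,0])<.05);p=q[o];print("tab tool",np.nanmedian(p,0).round(4),np.nanpercentile(p,[2,98],axis=0).round(4).tolist())
m=(abs(q[...,1])<.03)&(abs(q[...,0])<.06)&(q[...,2]>-.016)&(q[...,2]<.0)&~o&(H[...,1]<60)&(H[...,2]>110)
p=q[m]
print(len(p),"trolley top tool",np.median(p,0).round(4),np.percentile(p,[1,99],axis=0).round(4).tolist())
A=np.c_[p[:,:2],np.ones(len(p))];print("slope",np.degrees(np.linalg.lstsq(A,p[:,2],rcond=None)[0][:2]).round(1))
# rail from scene & wrist
for n in("scene","wrist","top"):
    c=cam(n);P=c["P"];zl=.198+.105*(P[...,1]+.093)
    for y in(-.15,-.12,-.06,-.03):
        m=(abs(P[...,1]-y)<.012)&(abs(P[...,2]-zl)<.006)&(abs(P[...,0]-.636)<.02)
        if m.sum()>15: print(n,y,m.sum(),np.percentile(P[m][:,0],[3,97]).round(4),(np.median((P[...,2]-zl)[m])).round(4))
```

```text
t 33.3 j [ 0.268  0.373 -0.192  1.763 -0.042  1.019  0.092] pos [ 0.5348 -0.0894  0.2447] F [-0.1 -0.  -3.9] w 0.0129
[[0.019, 1.0, 0.002], [0.994, -0.019, 0.105], [0.105, 0.0, -0.994]]
turn [ 0.03 -0.03 -0.03] shift [0.0004 0.1012 0.0087]
tab tool [ 0.0066 -0.0002 -0.0422] [[-0.0182, -0.0067, -0.0439], [0.0197, 0.0061, -0.0156]]
3576 trolley top tool [ 0.0254 -0.0001 -0.0104] [[0.0031, -0.0178, -0.0118], [0.0375, 0.0175, -0.004]]
slope [ 2.1 -0.1]
scene -0.15 64 [0.6273 0.6425] 0.001
scene -0.12 62 [0.6272 0.6437] 0.0012
scene -0.06 66 [0.6277 0.645 ] 0.0011
scene -0.03 64 [0.6289 0.6455] 0.0012
wrist -0.15 436 [0.6258 0.6415] 0.0017
wrist -0.12 755 [0.6262 0.6418] 0.0018
wrist -0.06 945 [0.6272 0.643 ] 0.0018
wrist -0.03 1075 [0.6278 0.6436] 0.0017
top -0.12 24 [0.6273 0.6417] -0.0007
top -0.06 52 [0.6274 0.6427] -0.0004
top -0.03 47 [0.6281 0.6429] -0.002
```

Emit:
{"fn": "step_arm", "kwargs": {
  "moves": [
    [[1,0,0,0.0095,0,0,0],[1,0,0,0,0,0,0],[1,0,0.02,0,0,0,0],[1,0,0.02,0,0,0,0],[1,0,0.02,0,0,0,0],[1,0,0.02,0,0,0,0],[1,0,0.02,0,0,0,0],[1,0,0,0,0,0,0],[1,0,0,0,0,0,0]]
  ]
}}

```text
t: 34.67
tool_pos: [0.6346, -0.0905, 0.2352]
tool_rot: [-0.037, 0.712, 0.7, 0.038]
force: [0.0, -1.2, -3.1]
width: 0.0128
gripper_force: 59.0
```

Run:
```python
from rl import *
s,c=look("u");goto(s,[.635,-.090,.2178],RT)
for n in("scene","wrist"):
    c=cam(n);P=c["P"];zl=.198+.105*(P[...,1]+.093)
    for y in(-.15,-.03):
        m=(abs(P[...,1]-y)<.012)&(abs(P[...,2]-zl)<.006)&(abs(P[...,0]-.636)<.02)
        if m.sum()>15: print(n,y,m.sum(),np.percentile(P[m][:,0],[3,97]).round(4),(np.median((P[...,2]-zl)[m])).round(4))
```

```text
t 34.67 j [ 0.22   0.542 -0.176  1.511 -0.016  1.1    0.059] pos [ 0.6346 -0.0905  0.2352] F [ 0.  -1.2 -3.1] w 0.0128
[[0.018, 1.0, 0.002], [0.994, -0.018, 0.105], [0.105, 0.001, -0.994]]
turn [ 0.03 -0.02  0.04] shift [-0.0013  0.0004  0.0174]
scene -0.15 64 [0.6266 0.643 ] 0.001
scene -0.03 62 [0.6286 0.6446] 0.001
wrist -0.03 998 [0.6285 0.6439] 0.0018
```

Emit:
{"fn": "step_arm", "kwargs": {
  "moves": [
    [[1,0,0.0005,0.005,0,0,0],[1,0,0,0.005,0,0,0],[1,0,0,0.003,0,0,0],[1,0,0,0,0,0,0]]
  ]
}}

```text
t: 35.33
tool_pos: [0.6356, -0.0891, 0.2222]
tool_rot: [-0.037, 0.712, 0.7, 0.038]
force: [-0.4, 0.2, -3.8]
width: 0.0133
gripper_force: 59.0
```

Emit:
{"fn": "step_arm", "kwargs": {
  "moves": [
    [[1,0,0,0.002,0,0,0],[1,0,0,0.001,0,0,0],[1,0,0,0,0,0,0]]
  ]
}}

```text
t: 35.7
tool_pos: [0.6357, -0.0888, 0.2195]
tool_rot: [-0.036, 0.712, 0.7, 0.038]
force: [1.2, -0.4, -3.6]
width: 0.0129
gripper_force: 59.0
```

Emit:
{"fn": "step_arm", "kwargs": {
  "moves": [
    [[1,0,0,0.0012,0,0,0],[1,0,0,0,0,0,0]]
  ]
}}

```text
t: 35.95
tool_pos: [0.6359, -0.0888, 0.2187]
tool_rot: [-0.036, 0.712, 0.7, 0.038]
force: [-0.9, -0.5, 2.3]
width: 0.0126
gripper_force: 59.7
```

Emit:
{"fn": "step_arm", "kwargs": {
  "moves": [
    [[1,0,0,0.0004,0,0,0],[0.5,0,0,0,0,0,0],[0,0,0,0,0,0,0],[0,0,0,0,0,0,0],[0,0,0,0,0,0,0],[0,0,0,0,0,0,0]]
  ]
}}

```text
t: 36.7
tool_pos: [0.6358, -0.0886, 0.2179]
tool_rot: [-0.036, 0.712, 0.7, 0.038]
force: [0.7, -0.3, 0.4]
width: 0.0857
gripper_force: 0.0
```

```bash
cat > tb.py <<'E'
from h import *
s=get_state();print(s["t"],s["width"],s["force"].round(1))
for n in("scene","top"):
    c=cam(n);P=c["P"];H=cv2.cvtColor(c["im"],cv2.COLOR_RGB2HSV)
    m=(H[...,0]>4)&(H[...,0]<22)&(H[...,1]>130)&(abs(P[...,0]-.635)<.07)&(P[...,1]<.05)&(P[...,1]>-.45)&(P[...,2]>.19)
    if m.sum(): print(n,m.sum(),np.median(P[m],0).round(4))
    m=(abs(P[...,0]-.57)<.14)&(P[...,1]>.15)&(P[...,2]>.09)&(P[...,2]<.13);print(n,"loads",cv2.connectedComponentsWithStats(m.astype(np.uint8))[2][1:,4])
E
python3 tb.py
```

```text
36.7 0.08570102557593186 [ 0.7 -0.3  0.4]
scene 117 [ 0.6409 -0.1426  0.2533]
scene loads [619 149 183]
top 10 [ 0.6281 -0.1411  0.2392]
top loads [372 172 178  27  78]
```

Released and rolling down. I'll retreat upward while it runs.

Emit:
{"fn": "step_arm", "kwargs": {
  "moves": [
    [[0,0,0,-0.02,0,0,0],[0,0,0,-0.04,0,0,0],[0,0,0,-0.04,0,0,0],[0,0,0,-0.04,0,0,0],[0,0,-0.03,-0.02,0,0,0],[0,0,-0.04,0,0,0,0],[0,0,-0.04,0,0,0,0],[0,0.04,-0.04,0,0,0,0],[0,0.04,0,0,0,0,0],[0,0.04,0,0,0,0,0],[0,0,0,0,0,0,0],[0,0,0,0,0,0,0],[0,0,0,0,0,0,0],[0,0,0,0,0,0,0],[0,0,0,0,0,0,0],[0,0,0,0,0,0,0]]
  ]
}}

```text
t: 38.8
tool_pos: [0.4874, 0.0164, 0.3894]
tool_rot: [-0.036, 0.712, 0.7, 0.038]
force: [0.3, -0.0, -0.5]
width: 0.0856
gripper_force: 0.0
```

```bash
python3 tb.py
python3 - <<'E'
from h import *
c=cam("top");c0=dict(np.load("top.npz"))
d=cv2.absdiff(cv2.GaussianBlur(c["im"],(5,5),0),cv2.GaussianBlur(c0["im"],(5,5),0)).max(-1)>45
n,l,st,ce=cv2.connectedComponentsWithStats(d.astype(np.uint8))
for i in range(1,n):
    if st[i,4]>25: print(st[i],np.nanmedian(c0["P"][l==i],0).round(2),np.nanmedian(c["P"][l==i],0).round(2))
E
```

```text
38.8 0.08561572131684742 [ 0.3 -0.  -0.5]
scene 163 [ 0.6376 -0.2952  0.2365]
scene loads [612 153 183]
top 74 [ 0.6288 -0.2978  0.2362]
top loads [369 169 177  27  73]
[ 278  111  122  273 6513] [ 0.43 -0.13  0.  ] [0.4  0.   0.79]
[319 116  16   6  59] [ 0.77 -0.17  0.02] [ 0.53 -0.02  0.76]
[ 300  147   65   21 1231] [ 0.63 -0.18  0.01] [ 0.47 -0.02  0.78]
[370 149  19  19 199] [ 0.62 -0.34  0.01] [ 0.47 -0.07  0.79]
[189 160  16  11  90] [0.6  0.27 0.08] [0.61 0.28 0.04]
[372 171   5  22  65] [ 0.55 -0.32 -0.  ] [ 0.44 -0.06  0.79]
[179 187  16  13  62] [0.52 0.31 0.08] [0.52 0.32 0.04]
[175 201  16  20 141] [0.45 0.32 0.09] [0.45 0.33 0.04]
[379 203  26  81 210] [ 0.37 -0.37 -0.  ] [ 0.38 -0.08  0.8 ]
[   0  281   88   87 3731] [0.24 0.51 0.57] [ 0.02  0.79 -0.  ]
[413 316   9  21  65] [ 0.06 -0.44 -0.  ] [ 0.28 -0.09  0.82]
[353 324  54  19 326] [ 0.05 -0.28  0.01] [ 0.28 -0.03  0.84]
[386 338  40  10 238] [ 0.02 -0.4   0.02] [ 0.27 -0.07  0.84]
[ 13 341  11  40 253] [0.21 0.4  0.72] [-0.21  1.21 -0.52]
[359 342  57  11 294] [ 0.01 -0.34  0.02] [ 0.27 -0.05  0.85]
[  0 345  14  39 433] [0.21 0.42 0.71] [-0.19  1.22 -0.45]
[357 347  27   9 126] [-0.01 -0.26  0.02] [ 0.26 -0.03  0.84]
[276 348  37  14 368] [ 0.09 -0.    0.33] [ 0.07 -0.01  0.25]
[376 359  30   6  66] [-0.04 -0.34  0.01] [ 0.25 -0.05  0.85]
[351 361  70  17 197] [-0.06 -0.33  0.01] [ 0.25 -0.04  0.85]
[ 21 362  32  22 441] [0.2  0.37 0.74] [-0.04  0.75  0.09]
[260 363   6   7  29] [0.03 0.07 0.24] [0.07 0.07 0.34]
[319 365   9  10  68] [ 0.06 -0.07  0.35] [ 0.07 -0.07  0.36]
[264 369  14  15 164] [0.1  0.06 0.48] [0.06 0.05 0.38]
[291 370  30  14 230] [ 0.06 -0.02  0.4 ] [ 0.08 -0.01  0.44]
[ 91 373   4  11  30] [0.19 0.3  0.71] [-0.07  0.6   0.05]
[216 372  40  12 313] [0.12 0.11 0.55] [-0.09  0.14 -0.  ]
```

Emit:
{"fn": "step_arm", "kwargs": {
  "moves": [
    [[0,0,0,0,0,0,0],[0,0,0,0,0,0,0],[0,0,0,0,0,0,0],[0,0,0,0,0,0,0],[0,0,0,0,0,0,0],[0,0,0,0,0,0,0],[0,0,0,0,0,0,0],[0,0,0,0,0,0,0],[0,0,0,0,0,0,0],[0,0,0,0,0,0,0],[0,0,0,0,0,0,0],[0,0,0,0,0,0,0]]
  ]
}}

```text
t: 40.45
tool_pos: [0.4874, 0.0166, 0.3895]
tool_rot: [-0.036, 0.712, 0.7, 0.038]
force: [0.2, 0.6, -0.2]
width: 0.0858
gripper_force: 0.0
```

```bash
python3 tb.py; python3 -c "
from h import *
print(hand_in())"
```

```text
40.45 0.08576142445224275 [ 0.2  0.6 -0.2]
scene 165 [ 0.6373 -0.2956  0.2363]
scene loads [613 150 183]
top 74 [ 0.6291 -0.2964  0.2363]
top loads [381 172 179  28   2  22  44   2]
the job is handed in; nothing more can be done
None
```

The job is done and handed in at about 40 s: the carrier stood upright on the mat, was taken again by its tab and hung on the rail's upper half, rolled down by itself and rests at the red stop, with both loads still standing; note that I viewed 11 pictures, one over the limit of 10.

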